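# Put the palm carving tools back on their outlines in the tool tray

## Task

Put the four palm carving tools that lie about on the carving board - fishtail gouge, broad chisel, skew chisel and narrow gouge - back in the tool tray, each lying flat on its own black outline, handle on handle and blade on blade. Lay them down, do not drop them. Leave the awl and the file, which have the same handles but no outline in the tray, where they lie on the board.

Things in the scene. Friction and masses are not known exactly. Their poses are not given: they have to be found in the camera images.
- gouge_fishtail: Fishtail gouge: palm carving tool, thin bright shank fanning out to a 33 mm edge. Origin: on its flat underside, below mid-handle; x towards the edge, z up. Wooden handle x -32 to +32 mm, 26 mm wide and high at the middle (grip here), brass ferrule, blade 12-15 mm above the underside, ending at x = 101 mm. 60 g. Starts flat on the pale carving board, 18 mm above the bench.
- chisel_broad: Broad chisel: palm carving tool, parallel bright blade 24 mm wide, square end. Origin: on its flat underside, below mid-handle; x towards the edge, z up. Wooden handle x -32 to +32 mm, 26 mm wide and high at the middle (grip here), brass ferrule, blade 12-15 mm above the underside, ending at x = 101 mm. 60 g. Starts flat on the pale carving board, 18 mm above the bench.
- chisel_skew: Skew chisel: palm carving tool, bright blade 14 mm wide, end cut slanting at 45 degrees. Origin: on its flat underside, below mid-handle; x towards the edge, z up. Wooden handle x -32 to +32 mm, 26 mm wide and high at the middle (grip here), brass ferrule, blade 12-15 mm above the underside, ending at x = 101 mm. 60 g. Starts flat on the pale carving board, 18 mm above the bench.
- gouge_narrow: Narrow gouge: palm carving tool, thin parallel bright blade 6 mm wide, square end. Origin: on its flat underside, below mid-handle; x towards the edge, z up. Wooden handle x -32 to +32 mm, 26 mm wide and high at the middle (grip here), brass ferrule, blade 12-15 mm above the underside, ending at x = 101 mm. 60 g. Starts flat on the pale carving board, 18 mm above the bench.
- awl: Awl, no outline in the tray: same handle, ferrule, origin and axes as the carving tools, but a thin round steel spike tapering to a needle point at x = 87 mm. Lies on the board among them; stays there.
- file: Small file, no outline in the tray: same handle, ferrule, origin and axes as the carving tools, but a dark cross-cut blade 14 mm wide tapering to a blunt point at x = 101 mm. Lies on the board among them; stays there.
- outline_fishtail: Place of the fishtail gouge: black outline flush in a cork tile 152 x 61 mm. Origin: on the cork, mid-handle of the outline; x towards the edge; a tool on it has equal origin and x. Four side by side, 62 mm apart, random order, in a fixed tray 170 x 308 mm; cork 12 mm, wall tops 42 mm above the bench; no partitions. End walls 46 mm behind, 108 mm ahead; side walls 53 mm off the outer origins.
- outline_broad: Place of the broad chisel: black outline flush in a cork tile 152 x 61 mm. Origin: on the cork, mid-handle of the outline; x towards the edge; a tool on it has equal origin and x. Four side by side, 62 mm apart, random order, in a fixed tray 170 x 308 mm; cork 12 mm, wall tops 42 mm above the bench; no partitions. End walls 46 mm behind, 108 mm ahead; side walls 53 mm off the outer origins.
- outline_skew: Place of the skew chisel: black outline flush in a cork tile 152 x 61 mm. Origin: on the cork, mid-handle of the outline; x towards the edge; a tool on it has equal origin and x. Four side by side, 62 mm apart, random order, in a fixed tray 170 x 308 mm; cork 12 mm, wall tops 42 mm above the bench; no partitions. End walls 46 mm behind, 108 mm ahead; side walls 53 mm off the outer origins.
- outline_narrow: Place of the narrow gouge: black outline flush in a cork tile 152 x 61 mm. Origin: on the cork, mid-handle of the outline; x towards the edge; a tool on it has equal origin and x. Four side by side, 62 mm apart, random order, in a fixed tray 170 x 308 mm; cork 12 mm, wall tops 42 mm above the bench; no partitions. End walls 46 mm behind, 108 mm ahead; side walls 53 mm off the outer origins.
There are look-alikes about, which are no part of the job. What is shaped like the gouge_narrow but blue is not meant.

How it is judged:
At the end, for the whole second after the job is handed in: Each carving tool lies on its own outline in the tray: within 13 mm in plan and 0.2 rad of its direction, flat (tilt under 0.12 rad, less than 5 mm above the cork), released and at rest; the awl and the file are at rest within 30 mm of where they lay (horizontal distance between gouge_fishtail and outline_fishtail below 0.013 m and angle between the x axis of gouge_fishtail and the x axis of outline_fishtail, either way round below 0.2 rad and angle between each of gouge_fishtail, chisel_broad, chisel_skew, gouge_narrow's own z axis and vertical below 0.12 rad and z of gouge_fishtail in the frame of outline_fishtail below 0.005 m and linear speed of each of gouge_fishtail, chisel_broad, chisel_skew, gouge_narrow, awl, file below 0.02 m/s and contact force between each of gouge_fishtail, chisel_broad, chisel_skew, gouge_narrow and the fingers below 0.5 N and horizontal distance between chisel_broad and outline_broad below 0.013 m and angle between the x axis of chisel_broad and the x axis of outline_broad, either way round below 0.2 rad and z of chisel_broad in the frame of outline_broad below 0.005 m and horizontal distance between chisel_skew and outline_skew below 0.013 m and angle between the x axis of chisel_skew and the x axis of outline_skew, either way round below 0.2 rad and z of chisel_skew in the frame of outline_skew below 0.005 m and horizontal distance between gouge_narrow and outline_narrow below 0.013 m and angle between the x axis of gouge_narrow and the x axis of outline_narrow, either way round below 0.2 rad and z of gouge_narrow in the frame of outline_narrow below 0.005 m and distance of each of awl, file from where it was at the start of the episode below 0.03 m); the robot touches nothing.
It fails at once if the awl or the file is moved more than 30 mm from where it lay (distance of any of awl, file from where it was at the start of the episode above 0.03 m).
It fails at once if a carving tool is dropped (it falls free faster than 0.7 m/s, from about 25 mm or more) ((linear speed of gouge_fishtail above 0.7 m/s and contact force between gouge_fishtail and anything else below 0.05 N) or (linear speed of chisel_broad above 0.7 m/s and contact force between chisel_broad and anything else below 0.05 N) or (linear speed of chisel_skew above 0.7 m/s and contact force between chisel_skew and anything else below 0.05 N) or (linear speed of gouge_narrow above 0.7 m/s and contact force between gouge_narrow and anything else below 0.05 N)).
It also fails if it takes over 128 s, if anything falls off the work surface, if the arm or the gripper's body presses on something with over 40 N, if the wrist force passes 120 N, or if a joint passes its speed limit or range.

## Robot

A 7-joint arm with a two-finger parallel gripper is mounted at the origin on the work surface. World frame = base frame: x ahead of the robot, y to its left, z up, the work surface at z = 0. Lengths are in m, angles in rad, forces in N, time in s.
With the tool pointing down it reaches from about 0.4 to 0.925 m from the base axis. Payload 5.6 kg.
Tool frame: the origin (TCP) lies between the finger pads; the fingertips stand 14 mm ahead of it and the grasp point (between the pads) lies 5 mm behind it (bot.tips_ahead is the distance from the TCP to the fingertips, in m); z points along the fingers, y is the line along which they close (so a half turn about z gives the same grasp; the last joint's range is limited). The gripper opens to 85 mm and grips with 20 to 120 N. Pads are 22 mm wide; open, the fingers measure 114 mm over their backs; the gripper's body (76 mm by 85 mm) begins 54 mm behind the grasp point. The pads swing forward as they close: fully open they stand 13 mm farther back than shut.
Start: joints at [1.123, 0.468, -0.012, 1.603, 0.006, 1.071, -0.056], TCP at [0.256, -0.597, 0.245] pointing down, gripper open.
Joint ranges: [-2.53, 2.53], [-0.31, 2.02], [-1.57, 1.55], [0.28, 2.44], [-1.29, 4.43], [0.15, 1.84], [-2.92, 2.92]. Speed limits (rad/s): [2.57, 2.57, 3.14, 3.14, 3.14, 3.14, 3.14].

## Interface

Orientations are given as a unit quaternion [x, y, z, w].
In Python, from station import bot gives the robot as it stands.
- The arm moves only by the tool play_rows, never from a script. Its argument "plan" is a list of rows, each a list of 2 entries, a list of its own where there are three numbers: the shift along the tool's x, y, z in cm, then the turn, a rotation vector about the tool's x, y, z in degrees. A call has 1 to 20 rows; each row shifts and turns the commanded pose from where the row before left it, along the tool's axes as they then stand; what a row does not reach is not made up. A row lasts 1/10 s, in which the tool goes at most 50 mm and 8.59 degrees, less where a joint would pass 70% of its speed; a pose out of reach is approached as far as the arm can. A call is refused whole if a number of a shift passes 5 or a number of a turn 8.59, either way. A call with a gripper value outside its range is refused whole. "hand" is the opening, from -1 (shut) to 1 (fully open), set as the call begins (left out, the last holds). The fingers move at their own pace and stop on an object; "grip_force" is the grip in N (left out, the last holds). Time passes only in rows, so rows that do not move let the fingers close. It gives the time, the measured TCP pose, the force, the opening and the grip force at its end, in the units of the state.
- bot.read_state(): the state, without advancing time (a new reading comes with each control period).
- bot.get_image(name): name is "side" or "top" or "wrist"; returns (picture, depth): 400x640x3 uint8, red, green, blue; 400x640 float32, m along the optical axis (not along the pixel's ray), 0 where there is no reading.
- bot.calibration(name): a dict with "intrinsics" (3x3 intrinsics, pixels), "position" and "orientation" of the camera in the world. Camera axes: x right, y down, z forward; pixel columns grow to the right and rows downward; lengths in m; the calibration is good to about 2 mm. A picture is of the moment at which its call begins: read the wrist's pose just before it. calibration takes no time and is no camera call; for the wrist camera it gives the pose at the moment of the call.
- bot.close_job(): hands the job in; it is judged then, once.
Trained networks look in the newest picture that a camera, given by its name, has taken for a name from the list of things; names that differ only in an ending like _2 or _b are one class to them, and where a whole thing is asked for, a point or a joint stands for the part that bears it (a point fixed in the world has none). Each returns a list of dicts, best first, with "score" (0 to 1); they miss things now and then, are a little off and sometimes report something else, mostly with a low value. They report only what shows in the picture. A call takes as long as a camera call. They do not tell look-alikes from the thing itself.
- bot.recognise(camera, name): "centre" ([column, row] in pixels, amid what is visible of it).
- bot.outline_of(camera, name): "pixels" (400x640 bool, what is visible of it) and "centre" ([column, row] in pixels, amid what is visible of it).
- bot.landmark_of(camera, name): "centre" ([column, row] in pixels: a listed point, or the origin of a listed thing).
The state is a dict: "t": time; "joints": joint angles; "qd": joint speeds; "effort": joint torques, N m; "tool_pos": TCP position; "tcp_rot": TCP orientation; "contact_force": force on the tool from outside, world axes, zero at the start; "torque": the same for the moment, N m; "finger_gap": opening from 0.0 (shut) to 1.0 (fully open); "gripper_force": force on a finger pad.
Only numpy, scipy, OpenCV 4.12 (cv2) and the standard library are available. Lean on these libraries where they do the work, as an engineer would, in place of code of your own. Each camera call takes 0.05 s, during which the arm holds its last target. There are 200 camera calls.

## Working session

There is one attempt and no reset: what is moved stays moved. The work goes in short steps, Python scripts to look and compute and a tool call to move; the robot and the scene stay as the last step left them, time stands still between calls to the robot, and variables do not carry over. Pictures are saved under pics/ and viewed, at most 14 in all, crops included, and the job is handed in when it is done.

Besides the shell and the picture viewer there is one more tool, called after "Request:" as name([rows], argument=value, ...), one row to a line, values as JSON. play_rows: Moves the arm, as the interface text tells. Its arguments: {"type":"object","properties":{"plan":{"type":"array"},"hand":{"type":"number"},"grip_force":{"type":"number"}},"required":["plan"]}

```bash
mkdir -p pics; ls; python3 - <<'E'
from station import bot
import cv2
s=bot.read_state();print(s['t'],s['tool_pos'],s['tcp_rot'])
for n in ['top','side']:
    im,d=bot.get_image(n);cv2.imwrite(f'pics/{n}0.png',im[:,:,::-1]);c=bot.calibration(n);print(n,c)
E
```

```text
pics
0.0 [ 0.25570688 -0.59698394  0.24431844] [ 9.79595799e-01  2.00975700e-01 -2.27014677e-04 -8.87044025e-04]
top {'intrinsics': array([[366.48902101,   0.        , 331.20690149],
       [  0.        , 366.48902101, 200.64420857],
       [  0.        ,   0.        ,   1.        ]]), 'position': array([0.34773496, 0.01838065, 0.89603446]), 'orientation': array([ 0.71046152, -0.70261049,  0.03365541, -0.02121913])}
side {'intrinsics': array([[400.82482374,   0.        , 319.13800052],
       [  0.        , 400.82482374, 191.23220206],
       [  0.        ,   0.        ,   1.        ]]), 'position': array([0.16212758, 0.67643009, 0.59990552]), 'orientation': array([-0.15635376,  0.88463804, -0.43156169,  0.08199725])}
```

View pics/top0.png

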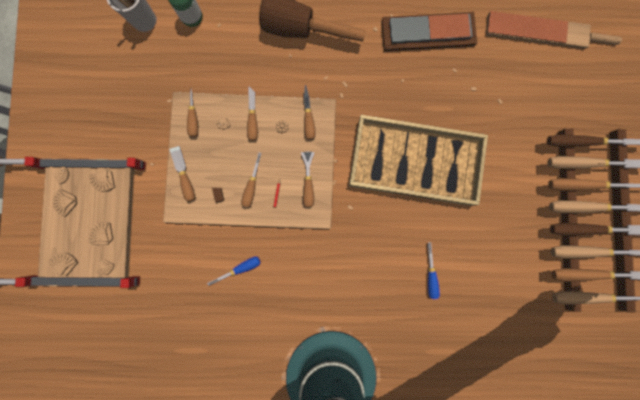

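View pics/side0.png

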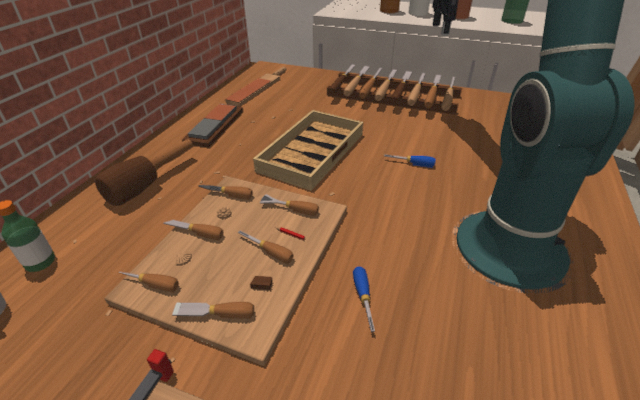

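```bash
python3 - <<'E'
from station import bot
import cv2,numpy as np
im=cv2.imread('pics/top0.png')
a=cv2.resize(im[80:215,160:330],None,fx=4,fy=4,interpolation=cv2.INTER_CUBIC)
cv2.imwrite('pics/a.png',a)
b=cv2.resize(im[110:210,345:490],None,fx=5,fy=5,interpolation=cv2.INTER_CUBIC)
cv2.imwrite('pics/b.png',b)
im,d=bot.get_image('top')
for n in ['gouge_fishtail','chisel_broad','chisel_skew','gouge_narrow','awl','file','outline_fishtail','outline_broad','outline_skew','outline_narrow']:
    print(n,[(np.round(r['centre'],1).tolist(),round(r['score'],2)) for r in bot.landmark_of('top',n)][:4])
E
```

```text
gouge_fishtail [([314.0, 194.2], 0.6)]
chisel_broad [([190.0, 185.4], 0.64)]
chisel_skew [([250.1, 130.3], 0.96)]
gouge_narrow [([250.1, 194.6], 0.95), ([431.6, 284.3], 0.64), ([375.5, 166.5], 0.57)]
awl [([194.3, 123.9], 0.89), ([250.1, 195.3], 0.43)]
file [([309.0, 125.4], 0.64)]
outline_fishtail [([452.3, 179.4], 0.85)]
outline_broad [([425.5, 174.4], 0.68)]
outline_skew [([374.4, 168.5], 0.91)]
outline_narrow [([401.2, 171.2], 0.77), ([307.2, 123.9], 0.72)]
```

View pics/a.png

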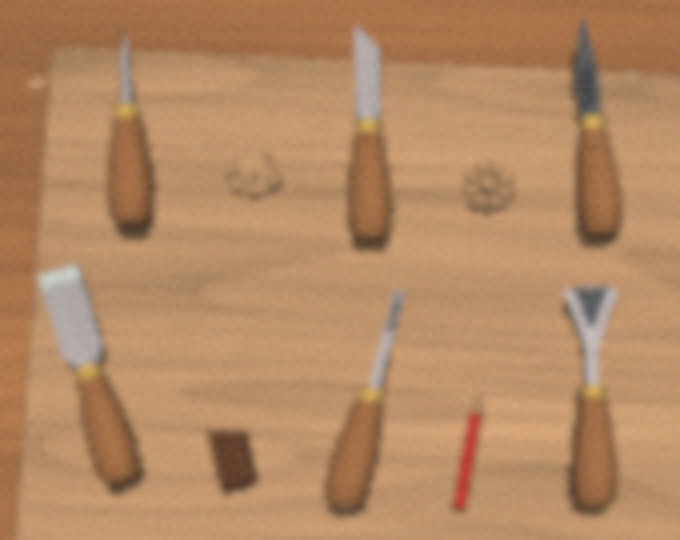

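View pics/b.png

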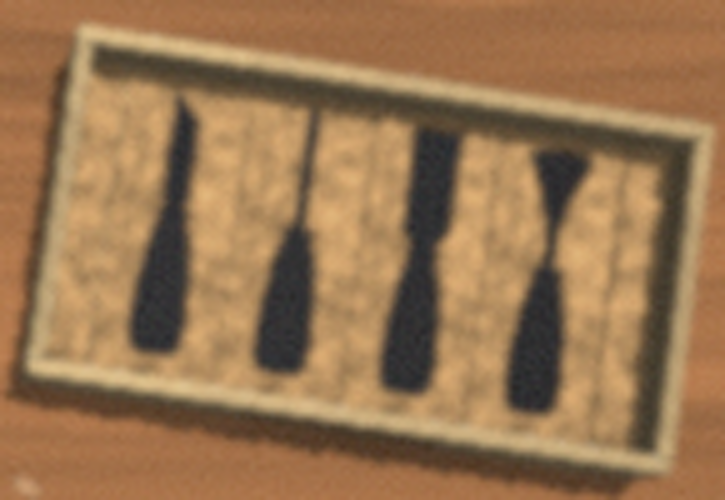

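The top view is clear. Board, pixel centres in top image: awl (192,110), skew (252,112), file (308,110), broad (183,172), narrow (252,180), fishtail (308,178). Tray left to right: skew, narrow, broad, fishtail outlines at (374,168), (401,171), (425,174), (452,179).

```bash
cat > h.py <<'E'
from station import bot
import numpy as np, cv2
from scipy.spatial.transform import Rotation as R
def proj(cam,px,z,cal=None):
    c=cal or bot.calibration(cam); K=c['intrinsics']; px=np.atleast_2d(px).astype(float)
    r=np.c_[(px[:,0]-K[0,2])/K[0,0],(px[:,1]-K[1,2])/K[1,1],np.ones(len(px))]@R.from_quat(c['orientation']).as_matrix().T
    return (c['position']+r*((z-c['position'][2])/r[:,2])[:,None])
def axisfit(P,up=None,ends=(-.032,.101)):
    P=P[:,:2]; m=P.mean(0); v=np.linalg.svd(P-m,full_matrices=False)[2][0]
    if v[0]<0: v=-v   # everything points towards +x
    t=(P-m)@v; lo,hi=t.min(),t.max()
    return m+v*((lo+hi)/2-(ends[0]+ends[1])/2), np.arctan2(v[1],v[0]), hi-lo
def pose(s=None):
    s=s or bot.read_state(); r=R.from_quat(s['tcp_rot']); x=r.as_matrix()[:,0]
    return np.array(s['tool_pos']),r,np.arctan2(x[1],x[0])
def delta(p,yaw,src=None):
    """shift (cm, in tool axes before turning) and turn (deg rotvec) from the pose to p, yaw pointing down"""
    p0,r0,_=pose(); 
    if src: p0,r0=np.array(src[0]),R.from_euler('ZX',[src[1],np.pi])
    rt=R.from_euler('ZX',[yaw,np.pi])
    return np.round(r0.inv().apply(np.array(p)-p0)*100,2),np.round((r0.inv()*rt).as_rotvec(degrees=True),2)
E
python3 - <<'E'
from h import *
im,d=bot.get_image('top')
cal=bot.calibration('top')
for n in ['gouge_fishtail','chisel_broad','chisel_skew','gouge_narrow','awl','file','outline_fishtail','outline_broad','outline_skew','outline_narrow']:
    o=bot.outline_of('top',n)[0]; ys,xs=np.nonzero(o['pixels']); z=.012 if 'outl' in n else .031
    P=proj('top',np.c_[xs,ys],z,cal); e=(-.032,.087) if n=='awl' else (-.032,.101)
    c,a,L=axisfit(P,ends=e); print(n,o['score'],c.round(4),'yaw',round(a,3),'L',round(L,4),len(xs),'w',np.round(np.ptp((P[:,:2]-c)@[-np.sin(a),np.cos(a)]),3), 'r',round(np.hypot(*c),3))
# dark segmentation of the tray
m=(im.max(2)<75).astype(np.uint8); m[:110]=0;m[215:]=0;m[:,:355]=0;m[:,490:]=0
k,l,st,_=cv2.connectedComponentsWithStats(m)
for i in range(1,k):
    if st[i,4]>80:
        ys,xs=np.nonzero(l==i); P=proj('top',np.c_[xs,ys],.012,cal); c,a,L=axisfit(P); print(xs.mean(),c.round(4),round(a,3),round(L,4),len(xs))
E
```

```text
gouge_fishtail 0.62 [0.4319 0.0583] yaw 0.022 L 0.1342 496 w 0.031 r 0.436
chisel_broad 0.95 [0.4434 0.3446] yaw 0.342 L 0.1329 563 w 0.028 r 0.562
chisel_skew 0.63 [0.5874 0.194 ] yaw 0.059 L 0.1282 424 w 0.027 r 0.619
gouge_narrow 0.8 [ 0.2206 -0.2376] yaw 0.092 L 0.1261 316 w 0.024 r 0.324
awl 0.76 [0.5833 0.336 ] yaw 0.1 L 0.0913 322 w 0.027 r 0.673
file 0.98 [0.5922 0.058 ] yaw 0.105 L 0.1291 382 w 0.026 r 0.595
outline_fishtail 0.77 [ 0.4696 -0.2915] yaw -0.14 L 0.1493 1507 w 0.063 r 0.553
outline_broad 0.74 [ 0.4787 -0.2295] yaw -0.154 L 0.1509 1548 w 0.066 r 0.531
outline_skew 0.82 [ 0.4973 -0.1072] yaw -0.143 L 0.1483 1514 w 0.065 r 0.509
outline_narrow 0.66 [ 0.4877 -0.1688] yaw -0.147 L 0.1493 1494 w 0.066 r 0.516
377.7910447761194 [ 0.4946 -0.1068] -0.143 0.1181 268
428.7131367292225 [ 0.4818 -0.2302] -0.146 0.1289 373
477.23387096774195 [ 0.4662 -0.3495] -0.138 0.1483 124
456.41975308641975 [ 0.5179 -0.2963] -0.194 0.0384 81
401.921568627451 [ 0.462  -0.1643] -0.155 0.0704 204
451.99024390243903 [ 0.4438 -0.2871] -0.152 0.0705 205
```

```bash
python3 - <<'E'
from h import *
im,d=bot.get_image('top'); cal=bot.calibration('top')
h=cv2.cvtColor(im,cv2.COLOR_RGB2HSV)
for n,L0 in [('gouge_fishtail',(314.,194.2)),('chisel_broad',(190,185.4)),('chisel_skew',(250,130.3)),('gouge_narrow',(250.1,194.6)),('awl',(194.3,124)),('file',(309,125.4))]:
    os=bot.outline_of('top',n); o=min(os,key=lambda o:np.hypot(*(np.array(o['centre'])-L0)))
    ys,xs=np.nonzero(o['pixels']); P=proj('top',np.c_[xs,ys],.031,cal)[:,:2]
    c,a,L=axisfit(P); v=np.array([np.cos(a),np.sin(a)]); t=P@v; lo=t.min()
    H=P[t<lo+.064]; m=H.mean(0)
    w=np.linalg.svd(H-m)[2][0]; w=w*np.sign(w[0])
    print(n,len(os),o['centre'],'full',c.round(4),round(a,3),round(L,3),'handle',m.round(4),'butt',(m+v*(lo+.032-m@v)).round(4),'yawH',np.round(np.arctan2(w[1],w[0]),3),'lm',proj('top',L0,.031,cal)[0,:2].round(4))
E
```

```text
gouge_fishtail 1 [309.7, 181.9] full [0.4331 0.0575] 0.041 0.132 handle [0.4317 0.0574] butt [0.4336 0.0575] yawH 0.026 lm [0.4299 0.0444]
chisel_broad 1 [182.1, 178.8] full [0.4418 0.3445] 0.33 0.133 handle [0.4404 0.3441] butt [0.4418 0.3446] yawH 0.34 lm [0.4472 0.337 ]
chisel_skew 1 [249.7, 122.1] full [0.5875 0.1946] 0.049 0.128 handle [0.5893 0.1947] butt [0.59   0.1947] yawH 0.034 lm [0.5817 0.1997]
gouge_narrow 4 [249.6, 190.7] full [0.43   0.1987] -0.232 0.13 handle [0.4303 0.1988] butt [0.4316 0.1984] yawH -0.202 lm [0.4272 0.1952]
awl 1 [193.2, 122.4] full [0.5813 0.3364] 0.075 0.101 handle [0.5961 0.3375] butt [0.5974 0.3376] yawH 0.086 lm [0.595  0.3327]
file 1 [308.7, 120.3] full [0.5884 0.0573] 0.113 0.121 handle [0.5926 0.0578] butt [0.5942 0.058 ] yawH 0.121 lm [0.5959 0.0588]
```

```bash
python3 - <<'E'
from h import *
p,r,y=pose();print(p,y)
d=delta([.589,.1947,.15],.045);print(d)
print(delta([.589,.1947,.15],.045,(p,.045)))
E
```

```text
[ 0.25595208 -0.5975006   0.24530171] 0.4047379885442922
(array([ 61.81, -59.71,   9.52]), array([ 0.  ,  0.  , 20.61]))
(array([ 36.83, -77.64,   9.53]), array([0., 0., 0.]))
```

Request:
play_rows([
  [[0,0,0],[0,0,6.87]],
  [[0,0,0],[0,0,6.87]],
  [[0,0,0],[0,0,6.87]],
  [[2.1,-4.4,0.5],[0,0,0]],
  [[2.1,-4.4,0.5],[0,0,0]],
  [[2.1,-4.4,0.5],[0,0,0]],
  [[2.1,-4.4,0.5],[0,0,0]],
  [[2.1,-4.4,0.5],[0,0,0]],
  [[2.1,-4.4,0.5],[0,0,0]],
  [[2.1,-4.4,0.5],[0,0,0]],
  [[2.1,-4.4,0.5],[0,0,0]],
  [[2.1,-4.4,0.5],[0,0,0]],
  [[2.1,-4.4,0.5],[0,0,0]],
  [[2.1,-4.4,0.5],[0,0,0]],
  [[2.1,-4.4,0.5],[0,0,0]],
  [[2.1,-4.4,0.5],[0,0,0]],
  [[2.1,-4.4,0.5],[0,0,0]],
  [[2.1,-4.4,0.5],[0,0,0]],
  [[2.1,-4.4,0.5],[0,0,0]],
  [[0,0,0],[0,0,0]],
], hand=0.2)

```text
t: 3.55
tool_pos: [0.5608, 0.1293, 0.165]
tcp_rot: [1.0, 0.027, 0.001, -0.002]
contact_force: [0.6, 1.1, 0.1]
finger_gap: 0.602
gripper_force: 0.0
```

```bash
python3 - <<'E'
from h import *
s=bot.read_state();p,r,y=pose(s);print(s['t'],p,y,s['finger_gap'],s['joints'],r.as_matrix()[:,2])
print(delta([.589,.1947,.10],.045))
im,d=bot.get_image('wrist');cv2.imwrite('pics/w0.png',im[:,:,::-1]);print(bot.calibration('wrist'))
E
```

```text
3.55 [0.56079058 0.12930118 0.16497682] 0.05484676093949353 0.6017022320674698 [-0.06696569  0.45845579 -0.27453011  1.84420122  0.15367488  0.85716527
 -1.93103612] [ 0.00114182  0.00487832 -0.99998745]
(array([ 3.17, -6.34,  6.53]), array([-0.28, -0.08,  0.56]))
{'intrinsics': array([[299.18544883,   0.        , 317.02123698],
       [  0.        , 299.18544883, 191.73681333],
       [  0.        ,   0.        ,   1.        ]]), 'position': array([0.63771984, 0.12762462, 0.29286173]), 'orientation': array([ 0.71691078, -0.68056041, -0.10527713,  0.10859643])}
```

View pics/w0.png

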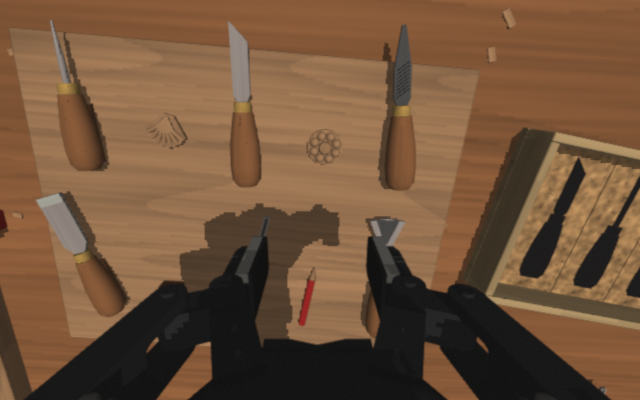

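The wrist view shows the skew chisel (butt 247,187, ferrule 242,106), awl at left, file at (400,150), and the broad chisel (110,313 to 50,200). I'll use it to refine the poses.

```bash
python3 - <<'E'
from h import *
im,d=bot.get_image('wrist');cal=bot.calibration('wrist')
for n in ['chisel_skew','chisel_broad']:
    for o in bot.outline_of('wrist',n)[:2]:
        ys,xs=np.nonzero(o['pixels']);P=proj('wrist',np.c_[xs,ys],.031,cal);print(n,o['score'],o['centre'],axisfit(P))
print(proj('wrist',[(247,187),(242,101),(246,147)],.031,cal))
print(delta([.589,.1947,.036],.045))
E
```

```text
chisel_broad 0.59 [83.1, 261.9] (array([0.44229915, 0.33978772]), np.float64(0.32521572529201476), np.float64(0.13785122385549))
[[0.55679815 0.18513005 0.031     ]
 [0.6319028  0.1876564  0.031     ]
 [0.59339748 0.18519858 0.031     ]]
(array([ 3.26, -7.4 , 12.9 ]), array([ 0.06,  0.03, -0.08]))
```

Request:
play_rows([
  [[1.09,-2.47,1.0],[0,0,0]],
  [[1.09,-2.47,1.0],[0,0,0]],
  [[1.09,-2.47,1.0],[0,0,0]],
  [[0,0,0],[0,0,0]],
  [[0,0,1.5],[0,0,0]],
  [[0,0,1.5],[0,0,0]],
  [[0,0,1.5],[0,0,0]],
  [[0,0,1.5],[0,0,0]],
  [[0,0,1.5],[0,0,0]],
  [[0,0,0],[0,0,0]],
  [[0,0,0],[0,0,0]],
  [[0,0,0],[0,0,0]],
])

```text
t: 4.95
tool_pos: [0.5897, 0.1967, 0.0608]
tcp_rot: [1.0, 0.023, 0.001, -0.0]
contact_force: [-0.2, -0.2, 0.1]
finger_gap: 0.597
gripper_force: 0.0
```

```bash
python3 - <<'E'
from h import *
s=bot.read_state();p,r,y=pose(s);print(s['t'],p,y,s['finger_gap'],s['contact_force'])
print(delta([.589,.1947,.036],.045))
im,d=bot.get_image('wrist');cv2.imwrite('pics/w1.png',im[:,:,::-1])
E
```

```text
4.95 [0.5897473  0.19673499 0.06082703] 0.045211886582809745 0.5974050874002987 [-0.24453134 -0.19945275  0.09534541]
(array([-0.09,  0.2 ,  2.48]), array([-0.02, -0.06,  0.01]))
```

View pics/w1.png

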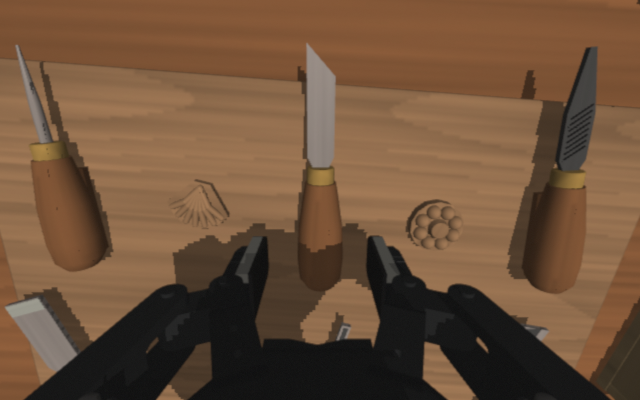

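The handle sits centred (column 319) between the fingers (257 and 377). I'll go down and grip.

Request:
play_rows([
  [[0,0.1,0.8],[0,0,0]],
  [[0,0.1,0.8],[0,0,0]],
  [[0,0,0.8],[0,0,0]],
  [[0,0,0],[0,0,0]],
  [[0,0,0],[0,0,0]],
])

```text
t: 5.5
tool_pos: [0.5891, 0.1944, 0.0357]
tcp_rot: [1.0, 0.023, -0.0, 0.0]
contact_force: [0.4, -0.3, 0.4]
finger_gap: 0.6
gripper_force: 0.0
```

Request:
play_rows([
  [[0,0,0],[0,0,0]],
  [[0,0,0],[0,0,0]],
  [[0,0,0],[0,0,0]],
  [[0,0,0],[0,0,0]],
  [[0,0,0],[0,0,0]],
  [[0,0,0],[0,0,0]],
  [[0,0,0],[0,0,0]],
  [[0,0,0],[0,0,0]],
], hand=-1, grip_force=40)

```text
t: 6.3
tool_pos: [0.5897, 0.1946, 0.0367]
tcp_rot: [1.0, 0.023, 0.0, -0.0]
contact_force: [-0.2, 0.0, 5.1]
finger_gap: 0.298
gripper_force: 40.4
```

Request:
play_rows([
  [[0,0,-0.8],[0,0,0]],
  [[0,0,-1.5],[0,0,0]],
  [[0,0,-2],[0,0,0]],
  [[0,0,-2],[0,0,0]],
  [[0,0,-2],[0,0,0]],
  [[0,0,-1],[0,0,0]],
  [[0,0,0],[0,0,0]],
  [[0,0,0],[0,0,0]],
  [[0,0,0],[0,0,0]],
])

```text
t: 7.2
tool_pos: [0.5886, 0.1941, 0.1281]
tcp_rot: [1.0, 0.022, -0.001, 0.0]
contact_force: [-0.3, 0.9, -0.4]
finger_gap: 0.296
gripper_force: 39.8
```

```bash
python3 - <<'E'
from h import *
s=bot.read_state();p,r,y=pose(s);print(s['t'],p,y,s['finger_gap'],s['contact_force'])
print(delta([.5008,-.1077,.10],-.148),delta([.5008,-.1077,.09],-.148,(p,-.148)))
E
```

```text
7.2 [0.58860518 0.1940776  0.12814335] 0.04499706503051742 0.29586670212634886 [-0.28690763  0.88804415 -0.38259396]
(array([-10.12,  29.75,   2.85]), array([ 0.05,  0.11, 11.06])) (array([-4.23, 31.14,  3.81]), array([0., 0., 0.]))
```

Request:
play_rows([
  [[0,0,0],[0,0,5.53]],
  [[0,0,0],[0,0,5.53]],
  [[-0.3,2.1,0],[0,0,0]],
  [[-0.53,3.9,0],[0,0,0]],
  [[-0.53,3.9,0],[0,0,0]],
  [[-0.53,3.9,0],[0,0,0]],
  [[-0.53,3.9,0],[0,0,0]],
  [[-0.53,3.9,0],[0,0,0]],
  [[-0.53,3.9,0],[0,0,0]],
  [[-0.5,3.5,0],[0,0,0]],
  [[-0.25,2.1,0],[0,0,0]],
  [[0,0,1],[0,0,0]],
  [[0,0,1],[0,0,0]],
  [[0,0,1],[0,0,0]],
  [[0,0,0],[0,0,0]],
  [[0,0,0],[0,0,0]],
  [[0,0,0],[0,0,0]],
  [[0,0,0],[0,0,0]],
])

```text
t: 9.0
tool_pos: [0.502, -0.1067, 0.0996]
tcp_rot: [0.997, -0.074, 0.0, 0.0]
contact_force: [-0.1, -0.5, -0.8]
finger_gap: 0.294
gripper_force: 39.7
```

```bash
python3 - <<'E'
from h import *
s=bot.read_state();p,r,y=pose(s);print(s['t'],p,y,s['finger_gap'],s['contact_force'],s['joints'])
print(delta([.5008,-.1077,.031],-.148))
im,d=bot.get_image('wrist');cv2.imwrite('pics/w2.png',im[:,:,::-1])
E
```

```text
9.0 [ 0.50204715 -0.10665925  0.0995996 ] -0.14741040740581718 0.29413974625878003 [-0.14622021 -0.48476364 -0.78101608] [ 0.28896417  0.45961903 -0.17631404  2.03288022  0.12758291  0.65848707
 -1.68863609]
(array([-0.11,  0.12,  6.86]), array([ 0.  , -0.04,  0.03]))
```

View pics/w2.png

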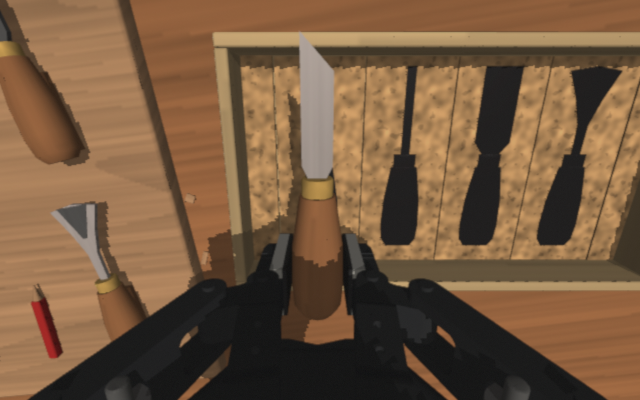

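The skew chisel hangs straight in the grip over its outline. The narrow outline (butt 398,244, tip 411,67), broad (478,244) and fishtail (556,244) are all visible.

```bash
python3 - <<'E'
from h import *
P=proj('wrist',[(398,244),(411,67),(478,244),(506,67),(556,244),(600,70)],.012)[:,:2]
for a,b in (P[:2],P[2:4],P[4:]):
    v=(b-a)/np.linalg.norm(b-a);print(a+v*.032,np.arctan2(v[1],v[0]),np.linalg.norm(b-a))
E
```

```text
[ 0.49113701 -0.17086672] -0.13302212332552632 0.1310836724421358
[ 0.4818087  -0.23393804] -0.12974726699787026 0.1310408950916568
[ 0.47267433 -0.29573106] -0.1374197869605152 0.12911632524997638
```

Request:
play_rows([
  [[-0.1,0.1,1],[0,0,0]],
  [[0,0,1.5],[0,0,0]],
  [[0,0,1.5],[0,0,0]],
  [[0,0,1],[0,0,0]],
  [[0,0,0.8],[0,0,0]],
  [[0,0,0.4],[0,0,0]],
  [[0,0,0.3],[0,0,0]],
  [[0,0,0.2],[0,0,0]],
  [[0,0,0],[0,0,0]],
  [[0,0,0],[0,0,0]],
  [[0,0,0],[0,0,0]],
])

```text
t: 10.15
tool_pos: [0.5008, -0.1079, 0.0326]
tcp_rot: [0.997, -0.074, 0.0, 0.0]
contact_force: [0.5, 0.5, 0.4]
finger_gap: 0.295
gripper_force: 39.7
```

Request:
play_rows([
  [[0,0,0.1],[0,0,0]],
  [[0,0,0.1],[0,0,0]],
  [[0,0,0],[0,0,0]],
  [[0,0,0],[0,0,0]],
])

```text
t: 10.55
tool_pos: [0.5007, -0.1078, 0.0307]
tcp_rot: [0.997, -0.074, 0.0, 0.0]
contact_force: [-1.2, 0.5, 4.3]
finger_gap: 0.295
gripper_force: 40.4
```

Request:
play_rows([
  [[0,0,0],[0,0,0]],
  [[0,0,0],[0,0,0]],
  [[0,0,0],[0,0,0]],
  [[0,0,0],[0,0,0]],
  [[0,0,0],[0,0,0]],
], hand=0)

```text
t: 11.05
tool_pos: [0.5005, -0.1077, 0.0302]
tcp_rot: [0.997, -0.074, -0.0, -0.0]
contact_force: [0.4, 0.1, 0.3]
finger_gap: 0.498
gripper_force: 0.0
```

Request:
play_rows([
  [[0,0,-1],[0,0,0]],
  [[0,0,-2],[0,0,0]],
  [[0,0,-3],[0,0,0]],
  [[0,0,-3],[0,0,0]],
  [[0,0,0],[0,0,0]],
  [[0,0,0],[0,0,0]],
  [[0,0,0],[0,0,0]],
])

```text
t: 11.75
tool_pos: [0.4999, -0.1078, 0.1198]
tcp_rot: [0.997, -0.074, -0.001, -0.0]
contact_force: [-0.3, -0.1, -0.3]
finger_gap: 0.498
gripper_force: 0.0
```

```bash
python3 - <<'E'
from h import *
s=bot.read_state();p,r,y=pose(s);print(s['t'],p,y,s['finger_gap'])
print(delta([.441,.344,.12],.335),delta([.441,.344,.12],.335,(p,.335)))
im,d=bot.get_image('wrist');cv2.imwrite('pics/w3.png',im[:,:,::-1])
E
```

```text
11.75 [ 0.49986355 -0.10775703  0.11980771] -0.14805977131716497 0.4981886369163081
(array([-1.249e+01, -4.381e+01, -1.000e-02]), array([-1.000e-02,  7.000e-02, -2.768e+01])) (array([ 9.29e+00, -4.46e+01, -2.00e-02]), array([0., 0., 0.]))
```

View pics/w3.png

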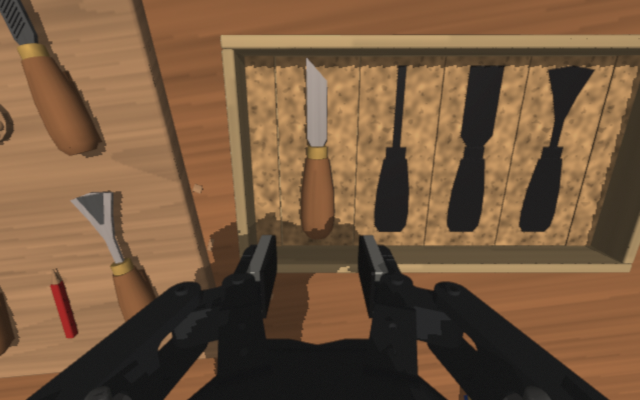

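The skew chisel lies on its outline at (317,150) with no black showing. Next is the broad chisel.

Request:
play_rows([
  [[0,0,0],[0,0,-6.92]],
  [[0,0,0],[0,0,-6.92]],
  [[0,0,0],[0,0,-6.92]],
  [[0,0,0],[0,0,-6.92]],
  [[0.45,-2.2,0],[0,0,0]],
  [[0.93,-4.46,0],[0,0,0]],
  [[0.93,-4.46,0],[0,0,0]],
  [[0.93,-4.46,0],[0,0,0]],
  [[0.93,-4.46,0],[0,0,0]],
  [[0.93,-4.46,0],[0,0,0]],
  [[0.93,-4.46,0],[0,0,0]],
  [[0.93,-4.46,0],[0,0,0]],
  [[0.93,-4.46,0],[0,0,0]],
  [[0.93,-4.46,0],[0,0,0]],
  [[0.45,-2.2,0],[0,0,0]],
  [[0,0,1.5],[0,0,0]],
  [[0,0,1.5],[0,0,0]],
  [[0,0,1.5],[0,0,0]],
  [[0,0,0],[0,0,0]],
  [[0,0,0],[0,0,0]],
], hand=0.3)

```text
t: 13.8
tool_pos: [0.4416, 0.342, 0.0744]
tcp_rot: [0.986, 0.166, -0.001, 0.001]
contact_force: [0.1, 1.0, -1.1]
finger_gap: 0.647
gripper_force: 0.0
```

Request:
play_rows([
  [[0,0,0],[0,0,0]],
  [[0,0,0],[0,0,0]],
])

```text
t: 14.0
tool_pos: [0.4421, 0.3433, 0.0759]
tcp_rot: [0.986, 0.166, 0.001, -0.0]
contact_force: [0.5, 0.3, -0.2]
finger_gap: 0.653
gripper_force: 0.0
```

```bash
python3 - <<'E'
from h import *
s=bot.read_state();p,r,y=pose(s);print(s['t'],p,y,s['finger_gap'],s['joints'])
print(delta([.441,.344,.037],.335))
im,d=bot.get_image('wrist');cv2.imwrite('pics/w4.png',im[:,:,::-1])
E
```

```text
14.0 [0.44214788 0.34331598 0.07593011] 0.33447664899935986 0.6525205837352834 [-0.45159767  0.58129173 -0.34261789  1.92175929  0.29577939  0.68606582
 -2.20894008]
(array([-0.09, -0.1 ,  3.89]), array([-0.02, -0.07, -0.03]))
```

View pics/w4.png

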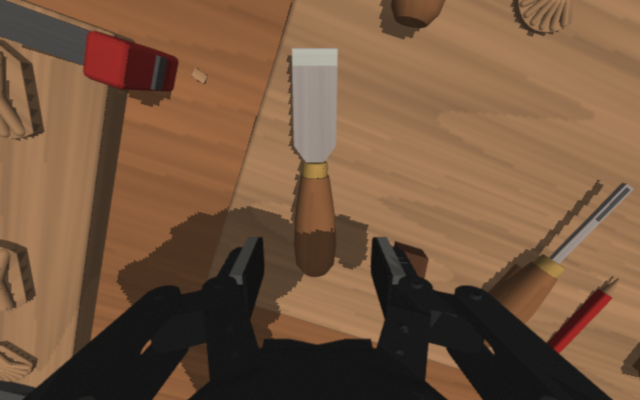

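The broad chisel handle (column 315) is centred between the fingers (260 and 375). I'll go down and grip.

Request:
play_rows([
  [[-0.1,-0.1,1],[0,0,0]],
  [[0,0,1],[0,0,0]],
  [[0,0,1],[0,0,0]],
  [[0,0,0.5],[0,0,0]],
  [[0,0,0.4],[0,0,0]],
  [[0,0,0],[0,0,0]],
  [[0,0,0],[0,0,0]],
  [[0,0,0],[0,0,0]],
])

```text
t: 14.85
tool_pos: [0.4405, 0.3441, 0.0366]
tcp_rot: [0.986, 0.167, 0.0, -0.0]
contact_force: [-0.8, -0.2, -0.8]
finger_gap: 0.652
gripper_force: 0.0
```

Request:
play_rows([
  [[0,0,0],[0,0,0]],
  [[0,0,0],[0,0,0]],
  [[0,0,0],[0,0,0]],
  [[0,0,0],[0,0,0]],
  [[0,0,0],[0,0,0]],
  [[0,0,0],[0,0,0]],
  [[0,0,0],[0,0,0]],
  [[0,0,0],[0,0,0]],
], hand=-1)

```text
t: 15.65
tool_pos: [0.4406, 0.3441, 0.0367]
tcp_rot: [0.986, 0.167, 0.0, -0.0]
contact_force: [-0.2, -0.4, 5.7]
finger_gap: 0.294
gripper_force: 41.1
```

Request:
play_rows([
  [[0,0,-0.8],[0,0,0]],
  [[0,0,-1.5],[0,0,0]],
  [[0,0,-2],[0,0,0]],
  [[0,0,-2],[0,0,0]],
  [[0,0,-2],[0,0,0]],
  [[0,0,-1],[0,0,0]],
  [[0,0,0],[0,0,0]],
  [[0,0,0],[0,0,0]],
  [[0,0,0],[0,0,0]],
])

```text
t: 16.55
tool_pos: [0.4398, 0.3434, 0.1283]
tcp_rot: [0.986, 0.167, -0.001, 0.0]
contact_force: [0.5, 0.1, -0.9]
finger_gap: 0.297
gripper_force: 40.5
```

```bash
python3 - <<'E'
from h import *
s=bot.read_state();p,r,y=pose(s);print(s['t'],p,y,s['finger_gap'],s['contact_force'])
print(delta([.482,-.2315,.12],-.145),delta([.482,-.2315,.12],-.145,(p,-.145)))
E
```

```text
16.55 [0.43976715 0.34338456 0.1282974 ] 0.3350859288475666 0.2969344338054228 [ 0.47175178  0.12455919 -0.941336  ]
(array([-14.92,  55.68,   0.89]), array([ 0.06,  0.09, 27.51])) (array([12.49, 56.27,  0.83]), array([0., 0., 0.]))
```

Request:
play_rows([
  [[0,0,0],[0,0,6.88]],
  [[0,0,0],[0,0,6.88]],
  [[0,0,0],[0,0,6.88]],
  [[0,0,0],[0,0,6.87]],
  [[0.5,2.25,0],[0,0,0]],
  [[1.04,4.69,0],[0,0,0]],
  [[1.04,4.69,0],[0,0,0]],
  [[1.04,4.69,0],[0,0,0]],
  [[1.04,4.69,0],[0,0,0]],
  [[1.04,4.69,0],[0,0,0]],
  [[1.04,4.69,0],[0,0,0]],
  [[1.04,4.69,0],[0,0,0]],
  [[1.04,4.69,0],[0,0,0]],
  [[1.04,4.69,0],[0,0,0]],
  [[1.04,4.69,0],[0,0,0]],
  [[1.04,4.69,0],[0,0,0]],
  [[0.55,2.43,0],[0,0,0]],
  [[0,0,0],[0,0,0]],
  [[0,0,0],[0,0,0]],
  [[0,0,0],[0,0,0]],
])

```text
t: 18.55
tool_pos: [0.4823, -0.2292, 0.1286]
tcp_rot: [0.997, -0.071, -0.001, -0.001]
contact_force: [0.4, -0.2, -0.1]
finger_gap: 0.293
gripper_force: 40.4
```

Request:
play_rows([
  [[0,0,1.0],[0,0,0]],
  [[0,0,1.5],[0,0,0]],
  [[0,0,1.5],[0,0,0]],
  [[0,0,1.5],[0,0,0]],
  [[0,0,1.0],[0,0,0]],
  [[0,0,0],[0,0,0]],
  [[0,0,0],[0,0,0]],
  [[0,0,0],[0,0,0]],
])

```text
t: 19.35
tool_pos: [0.4831, -0.2309, 0.0649]
tcp_rot: [0.997, -0.072, 0.001, 0.0]
contact_force: [0.3, 0.3, -0.6]
finger_gap: 0.295
gripper_force: 40.4
```

```bash
python3 - <<'E'
from h import *
s=bot.read_state();p,r,y=pose(s);print(s['t'],p,y,s['finger_gap'],s['contact_force'])
print(delta([.482,-.2315,.031],-.145))
im,d=bot.get_image('wrist');cv2.imwrite('pics/w5.png',im[:,:,::-1])
E
```

```text
19.35 [ 0.48311644 -0.23093182  0.06487483] -0.1447536496668664 0.2949131268700611 [ 0.25960643  0.33152738 -0.60544702]
(array([-0.11,  0.07,  3.39]), array([ 0.02, -0.07,  0.01]))
```

View pics/w5.png

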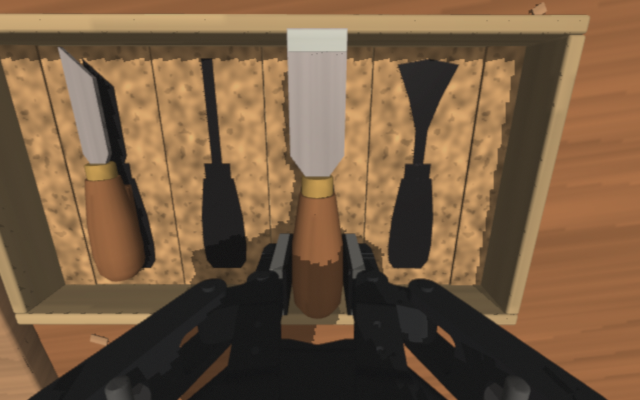

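The broad chisel is over its place. The narrow (222) and fishtail (411) outlines are symmetric about the held tool at column 317.

Request:
play_rows([
  [[-0.1,0.05,1],[0,0,0]],
  [[0,0,1],[0,0,0]],
  [[0,0,0.6],[0,0,0]],
  [[0,0,0.4],[0,0,0]],
  [[0,0,0.2],[0,0,0]],
  [[0,0,0.2],[0,0,0]],
  [[0,0,0],[0,0,0]],
  [[0,0,0],[0,0,0]],
  [[0,0,0],[0,0,0]],
])

```text
t: 20.3
tool_pos: [0.4815, -0.2312, 0.0307]
tcp_rot: [0.997, -0.072, -0.0, 0.0]
contact_force: [-2.3, 1.7, 6.2]
finger_gap: 0.297
gripper_force: 41.1
```

Request:
play_rows([
  [[0,0,0],[0,0,0]],
  [[0,0,0],[0,0,0]],
  [[0,0,0],[0,0,0]],
  [[0,0,0],[0,0,0]],
  [[0,0,0],[0,0,0]],
], hand=0)

```text
t: 20.8
tool_pos: [0.4815, -0.2313, 0.0302]
tcp_rot: [0.997, -0.072, -0.0, 0.0]
contact_force: [-0.6, -0.4, -0.1]
finger_gap: 0.497
gripper_force: 0.0
```

Request:
play_rows([
  [[0,0,-1],[0,0,0]],
  [[0,0,-2],[0,0,0]],
  [[0,0,-3],[0,0,0]],
  [[0,0,-3],[0,0,0]],
  [[0,0,0],[0,0,0]],
  [[0,0,0],[0,0,0]],
  [[0,0,0],[0,0,0]],
])

```text
t: 21.5
tool_pos: [0.4809, -0.2311, 0.1198]
tcp_rot: [0.997, -0.072, -0.001, -0.0]
contact_force: [-0.3, -0.1, 0.3]
finger_gap: 0.5
gripper_force: 0.0
```

```bash
python3 - <<'E'
from h import *
s=bot.read_state();p,r,y=pose(s);print(s['t'],p,y,s['finger_gap'])
print(delta([.431,.1986,.12],-.22),delta([.431,.1986,.12],-.22,(p,-.22)))
E
```

```text
21.5 [ 0.48089047 -0.23106125  0.11979483] -0.14505647764628862 0.500361876593874
(array([-11.15, -41.79,   0.  ]), array([-0.01,  0.07,  4.29])) (array([-1.425e+01, -4.084e+01, -2.000e-02]), array([0., 0., 0.]))
```

Request:
play_rows([
  [[0,0,0],[0,0,4.29]],
  [[-0.8,-2.26,0],[0,0,0]],
  [[-1.58,-4.54,0],[0,0,0]],
  [[-1.58,-4.54,0],[0,0,0]],
  [[-1.58,-4.54,0],[0,0,0]],
  [[-1.58,-4.54,0],[0,0,0]],
  [[-1.58,-4.54,0],[0,0,0]],
  [[-1.58,-4.54,0],[0,0,0]],
  [[-1.58,-4.54,0],[0,0,0]],
  [[-1.58,-4.54,0],[0,0,0]],
  [[-0.8,-2.26,0],[0,0,0]],
  [[0,0,1.5],[0,0,0]],
  [[0,0,1.5],[0,0,0]],
  [[0,0,1.5],[0,0,0]],
  [[0,0,0],[0,0,0]],
  [[0,0,0],[0,0,0]],
  [[0,0,0],[0,0,0]],
  [[0,0,0],[0,0,0]],
], hand=0.2)

```text
t: 23.3
tool_pos: [0.432, 0.1985, 0.0758]
tcp_rot: [0.994, -0.11, 0.0, -0.0]
contact_force: [0.5, -0.2, 0.4]
finger_gap: 0.6
gripper_force: 0.0
```

```bash
python3 - <<'E'
from h import *
s=bot.read_state();p,r,y=pose(s);print(s['t'],p,y,s['finger_gap'],s['joints'])
print(delta([.431,.1986,.037],-.22))
im,d=bot.get_image('wrist');cv2.imwrite('pics/w6.png',im[:,:,::-1])
E
```

```text
23.3 [0.43203399 0.19848015 0.07582077] -0.22008874970344555 0.600403608563428 [-0.32608442  0.45803773 -0.20831741  2.12792994  0.17051876  0.56980727
 -2.44822703]
(array([-0.11,  0.01,  3.88]), array([-0.04, -0.05, -0.01]))
```

View pics/w6.png

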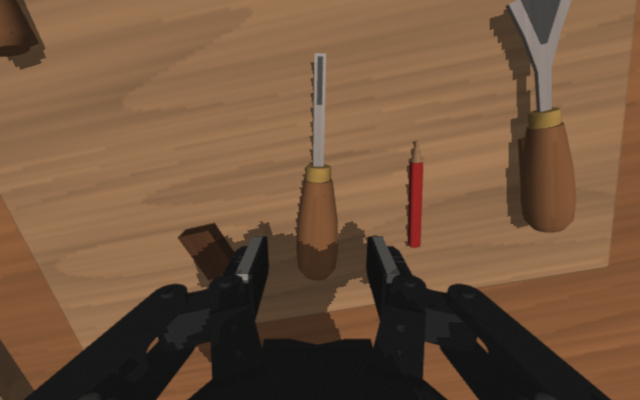

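The narrow gouge is centred and aligned (handle column 318), and the pencil (415) and block (205) are clear of the fingers.

Request:
play_rows([
  [[-0.1,0,1],[0,0,0]],
  [[0,0,1],[0,0,0]],
  [[0,0,1],[0,0,0]],
  [[0,0,0.5],[0,0,0]],
  [[0,0,0.4],[0,0,0]],
  [[0,0,0],[0,0,0]],
  [[0,0,0],[0,0,0]],
  [[0,0,0],[0,0,0]],
])

```text
t: 24.15
tool_pos: [0.4309, 0.1987, 0.0365]
tcp_rot: [0.994, -0.11, 0.0, -0.0]
contact_force: [0.7, 1.2, 0.1]
finger_gap: 0.599
gripper_force: 0.0
```

Request:
play_rows([
  [[0,0,0],[0,0,0]],
  [[0,0,0],[0,0,0]],
  [[0,0,0],[0,0,0]],
  [[0,0,0],[0,0,0]],
  [[0,0,0],[0,0,0]],
  [[0,0,0],[0,0,0]],
  [[0,0,0],[0,0,0]],
  [[0,0,0],[0,0,0]],
], hand=-1)

```text
t: 24.95
tool_pos: [0.431, 0.1988, 0.0367]
tcp_rot: [0.994, -0.11, 0.0, -0.0]
contact_force: [-1.4, -0.9, 5.7]
finger_gap: 0.296
gripper_force: 40.4
```

Request:
play_rows([
  [[0,0,-0.8],[0,0,0]],
  [[0,0,-1.5],[0,0,0]],
  [[0,0,-2],[0,0,0]],
  [[0,0,-2],[0,0,0]],
  [[0,0,-2],[0,0,0]],
  [[0,0,-1],[0,0,0]],
  [[0,0,0],[0,0,0]],
  [[0,0,0],[0,0,0]],
  [[0,0,0],[0,0,0]],
])

```text
t: 25.85
tool_pos: [0.43, 0.1982, 0.1283]
tcp_rot: [0.994, -0.11, -0.001, 0.001]
contact_force: [0.7, -0.1, -0.5]
finger_gap: 0.296
gripper_force: 39.7
```

```bash
python3 - <<'E'
from h import *
s=bot.read_state();p,r,y=pose(s);print(s['t'],p,y,s['finger_gap'],s['contact_force'])
print(delta([.491,-.17,.12],-.145),delta([.491,-.17,.12],-.145,(p,-.145)))
E
```

```text
25.85 [0.43000477 0.19823535 0.12832535] -0.2199692589946205 0.29610321627907044 [ 0.74349996 -0.12704429 -0.46036011]
(array([13.99, 34.6 ,  0.85]), array([ 0.06,  0.09, -4.3 ])) (array([11.36, 35.56,  0.83]), array([0., 0., 0.]))
```

Request:
play_rows([
  [[0,0,0],[0,0,-4.3]],
  [[0.71,2.24,0],[0,0,0]],
  [[1.42,4.44,0],[0,0,0]],
  [[1.42,4.44,0],[0,0,0]],
  [[1.42,4.44,0],[0,0,0]],
  [[1.42,4.44,0],[0,0,0]],
  [[1.42,4.44,0],[0,0,0]],
  [[1.42,4.44,0],[0,0,0]],
  [[1.42,4.44,0],[0,0,0]],
  [[0.71,2.24,0],[0,0,0]],
  [[0,0,0],[0,0,0]],
  [[0,0,0],[0,0,0]],
  [[0,0,1.5],[0,0,0]],
  [[0,0,1.5],[0,0,0]],
  [[0,0,1.5],[0,0,0]],
  [[0,0,1.5],[0,0,0]],
  [[0,0,0],[0,0,0]],
  [[0,0,0],[0,0,0]],
  [[0,0,0],[0,0,0]],
])

```text
t: 27.75
tool_pos: [0.4923, -0.169, 0.0699]
tcp_rot: [0.997, -0.072, 0.0, -0.0]
contact_force: [0.7, 0.2, -0.5]
finger_gap: 0.298
gripper_force: 39.7
```

```bash
python3 - <<'E'
from h import *
s=bot.read_state();p,r,y=pose(s);print(s['t'],p,y,s['finger_gap'],s['contact_force'])
print(delta([.491,-.17,.031],-.145))
im,d=bot.get_image('wrist');cv2.imwrite('pics/w7.png',im[:,:,::-1])
E
```

```text
27.75 [ 0.49225562 -0.16899523  0.06991172] -0.14368463032394987 0.29815429979713587 [ 0.68438433  0.21768589 -0.50575195]
(array([-0.11,  0.12,  3.89]), array([-0.01, -0.05,  0.08]))
```

View pics/w7.png

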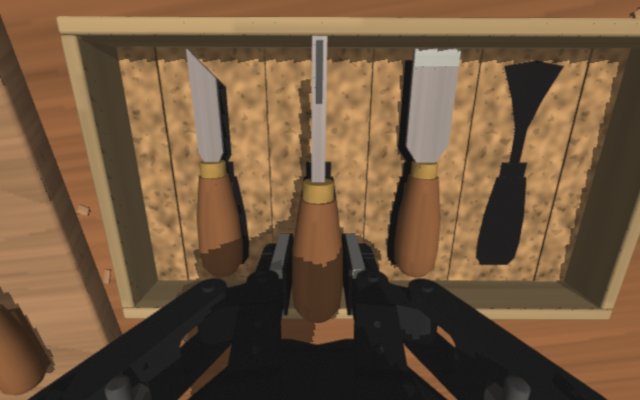

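The skew (218) and broad (420) sit symmetrically either side of the held narrow gouge, which hides its own outline at column 317. Lowering it.

Request:
play_rows([
  [[-0.1,0.1,1],[0,0,0]],
  [[0,0,1],[0,0,0]],
  [[0,0,1],[0,0,0]],
  [[0,0,0.5],[0,0,0]],
  [[0,0,0.2],[0,0,0]],
  [[0,0,0.2],[0,0,0]],
  [[0,0,0],[0,0,0]],
  [[0,0,0],[0,0,0]],
  [[0,0,0],[0,0,0]],
])

```text
t: 28.7
tool_pos: [0.4903, -0.1704, 0.0307]
tcp_rot: [0.997, -0.072, -0.0, 0.0]
contact_force: [-4.0, 1.8, 5.5]
finger_gap: 0.297
gripper_force: 40.4
```

Request:
play_rows([
  [[0,0,0],[0,0,0]],
  [[0,0,0],[0,0,0]],
  [[0,0,0],[0,0,0]],
  [[0,0,0],[0,0,0]],
  [[0,0,0],[0,0,0]],
], hand=-0.05)

```text
t: 29.2
tool_pos: [0.4906, -0.1706, 0.0302]
tcp_rot: [0.997, -0.072, 0.0, 0.0]
contact_force: [-0.6, 0.6, 0.0]
finger_gap: 0.477
gripper_force: 0.0
```

Request:
play_rows([
  [[0,0,-1],[0,0,0]],
  [[0,0,-2],[0,0,0]],
  [[0,0,-3],[0,0,0]],
  [[0,0,-3],[0,0,0]],
  [[0,0,0],[0,0,0]],
  [[0,0,0],[0,0,0]],
  [[0,0,0],[0,0,0]],
])

```text
t: 29.9
tool_pos: [0.49, -0.1704, 0.1198]
tcp_rot: [0.997, -0.072, -0.001, -0.0]
contact_force: [1.2, -0.5, -0.5]
finger_gap: 0.476
gripper_force: 0.0
```

```bash
python3 - <<'E'
from h import *
s=bot.read_state();p,r,y=pose(s);print(s['t'],p,y,s['finger_gap'])
print(delta([.432,.0575,.12],.03),delta([.432,.0575,.12],.03,(p,.03)))
E
```

```text
29.9 [ 0.48996823 -0.17038788  0.11979007] -0.14491559798368678 0.4760013582348482
(array([-9.030e+00, -2.171e+01, -1.000e-02]), array([-1.000e-02,  7.000e-02, -1.002e+01])) (array([-5.110e+00, -2.295e+01, -2.000e-02]), array([0., 0., 0.]))
```

Request:
play_rows([
  [[0,0,0],[0,0,-5]],
  [[0,0,0],[0,0,-5]],
  [[-0.5,-2.25,0],[0,0,0]],
  [[-1.0,-4.6,0],[0,0,0]],
  [[-1.0,-4.6,0],[0,0,0]],
  [[-1.0,-4.6,0],[0,0,0]],
  [[-1.0,-4.6,0],[0,0,0]],
  [[-0.6,-2.3,0],[0,0,0]],
  [[0,0,0],[0,0,0]],
  [[0,0,1.5],[0,0,0]],
  [[0,0,1.5],[0,0,0]],
  [[0,0,1.5],[0,0,0]],
  [[0,0,0],[0,0,0]],
  [[0,0,0],[0,0,0]],
  [[0,0,0],[0,0,0]],
  [[0,0,0],[0,0,0]],
], hand=0.2)

```text
t: 31.5
tool_pos: [0.4333, 0.0572, 0.0758]
tcp_rot: [1.0, 0.015, 0.001, -0.0]
contact_force: [0.1, -0.7, 0.1]
finger_gap: 0.605
gripper_force: 0.0
```

```bash
python3 - <<'E'
from h import *
s=bot.read_state();p,r,y=pose(s);print(s['t'],p,y,s['finger_gap'],s['joints'])
print(delta([.432,.0575,.037],.03))
im,d=bot.get_image('wrist');cv2.imwrite('pics/w8.png',im[:,:,::-1])
E
```

```text
31.5 [0.43330034 0.05719378 0.07580336] 0.029227483502215473 0.6050701228899483 [-0.01505461  0.41294644 -0.22400235  2.21405821  0.17773823  0.52963004
 -1.91604925]
(array([-0.13, -0.03,  3.88]), array([-0.  , -0.06, -0.04]))
```

View pics/w8.png

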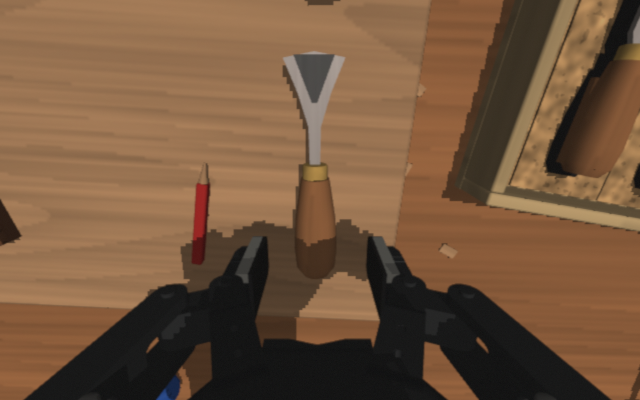

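The fishtail gouge is centred (handle column 316, butt row 277). Gripping it.

Request:
play_rows([
  [[-0.1,0,1],[0,0,0]],
  [[0,0,1],[0,0,0]],
  [[0,0,1],[0,0,0]],
  [[0,0,0.5],[0,0,0]],
  [[0,0,0.4],[0,0,0]],
  [[0,0,0],[0,0,0]],
  [[0,0,0],[0,0,0]],
  [[0,0,0],[0,0,0]],
])

```text
t: 32.35
tool_pos: [0.4321, 0.0574, 0.0365]
tcp_rot: [1.0, 0.015, 0.0, -0.0]
contact_force: [-0.1, 0.4, 0.5]
finger_gap: 0.603
gripper_force: 0.0
```

Request:
play_rows([
  [[0,0,0],[0,0,0]],
  [[0,0,0],[0,0,0]],
  [[0,0,0],[0,0,0]],
  [[0,0,0],[0,0,0]],
  [[0,0,0],[0,0,0]],
  [[0,0,0],[0,0,0]],
  [[0,0,0],[0,0,0]],
  [[0,0,0],[0,0,0]],
], hand=-1)

```text
t: 33.15
tool_pos: [0.4321, 0.0574, 0.0367]
tcp_rot: [1.0, 0.015, 0.0, 0.0]
contact_force: [-0.7, -0.8, 6.1]
finger_gap: 0.294
gripper_force: 40.3
```

Request:
play_rows([
  [[0,0,-0.8],[0,0,0]],
  [[0,0,-1.5],[0,0,0]],
  [[0,0,-2],[0,0,0]],
  [[0,0,-2],[0,0,0]],
  [[0,0,-2],[0,0,0]],
  [[0,0,-1],[0,0,0]],
  [[0,0,0],[0,0,0]],
  [[0,0,0],[0,0,0]],
  [[0,0,0],[0,0,0]],
])

```text
t: 34.05
tool_pos: [0.4311, 0.0572, 0.1284]
tcp_rot: [1.0, 0.015, -0.001, 0.0]
contact_force: [0.2, 0.7, -0.0]
finger_gap: 0.297
gripper_force: 39.6
```

```bash
python3 - <<'E'
from h import *
s=bot.read_state();p,r,y=pose(s);print(s['t'],p,y,s['finger_gap'],s['contact_force'])
print(delta([.473,-.293,.12],-.145),delta([.473,-.293,.12],-.145,(p,-.145)))
E
```

```text
34.05 [0.43108737 0.05717962 0.12838745] 0.029660651959386383 0.29710608361710594 [ 0.22959775  0.73752422 -0.02027405]
(array([ 3.15, 35.13,  0.84]), array([ 0.02,  0.11, 10.01])) (array([ 9.21, 34.04,  0.84]), array([0., 0., 0.]))
```

Request:
play_rows([
  [[0,0,0],[0,0,5]],
  [[0,0,0],[0,0,5]],
  [[0.58,2.14,0],[0,0,0]],
  [[1.15,4.25,0],[0,0,0]],
  [[1.15,4.25,0],[0,0,0]],
  [[1.15,4.25,0],[0,0,0]],
  [[1.15,4.25,0],[0,0,0]],
  [[1.15,4.25,0],[0,0,0]],
  [[1.15,4.25,0],[0,0,0]],
  [[1.15,4.25,0],[0,0,0]],
  [[0.58,2.14,0],[0,0,0]],
  [[0,0,0],[0,0,0]],
  [[0,0,0],[0,0,0]],
  [[0,0,1.5],[0,0,0]],
  [[0,0,1.5],[0,0,0]],
  [[0,0,1.5],[0,0,0]],
  [[0,0,1.5],[0,0,0]],
  [[0,0,0],[0,0,0]],
  [[0,0,0],[0,0,0]],
  [[0,0,0],[0,0,0]],
])

```text
t: 36.05
tool_pos: [0.4743, -0.2929, 0.0697]
tcp_rot: [0.997, -0.072, 0.0, 0.0]
contact_force: [0.2, -0.1, -0.2]
finger_gap: 0.299
gripper_force: 39.6
```

```bash
python3 - <<'E'
from h import *
s=bot.read_state();p,r,y=pose(s);print(s['t'],p,y,s['finger_gap'],s['contact_force'])
print(delta([.473,-.293,.031],-.145))
E
```

```text
36.05 [ 0.47426311 -0.29288271  0.06971401] -0.14484609785233582 0.2991060077737429 [ 0.17140016 -0.10835396 -0.19736184]
(array([-0.13,  0.03,  3.87]), array([ 0.02, -0.05,  0.01]))
```

Request:
play_rows([
  [[-0.1,0,1],[0,0,0]],
  [[0,0,1],[0,0,0]],
  [[0,0,1],[0,0,0]],
  [[0,0,0.5],[0,0,0]],
  [[0,0,0.2],[0,0,0]],
  [[0,0,0.2],[0,0,0]],
  [[0,0,0],[0,0,0]],
  [[0,0,0],[0,0,0]],
  [[0,0,0],[0,0,0]],
])

```text
t: 36.95
tool_pos: [0.4727, -0.2925, 0.0307]
tcp_rot: [0.997, -0.072, -0.0, -0.0]
contact_force: [-2.6, 0.9, 4.9]
finger_gap: 0.301
gripper_force: 40.2
```

Request:
play_rows([
  [[0,0,0],[0,0,0]],
  [[0,0,0],[0,0,0]],
  [[0,0,0],[0,0,0]],
  [[0,0,0],[0,0,0]],
  [[0,0,0],[0,0,0]],
], hand=-0.05)

```text
t: 37.45
tool_pos: [0.4729, -0.2926, 0.0302]
tcp_rot: [0.997, -0.072, 0.0, 0.0]
contact_force: [0.6, 0.3, -0.5]
finger_gap: 0.476
gripper_force: 0.0
```

Request:
play_rows([
  [[0,0,-1],[0,0,0]],
  [[0,0,-2],[0,0,0]],
  [[0,0,-3],[0,0,0]],
  [[0,0,-3],[0,0,0]],
  [[0,0,-3],[0,0,0]],
  [[0,-3,-1],[0,0,0]],
  [[0,-4,0],[0,0,0]],
  [[0,-2,0],[0,0,0]],
  [[0,0,0],[0,0,0]],
  [[0,0,0],[0,0,0]],
  [[0,0,0],[0,0,0]],
])

```text
t: 38.55
tool_pos: [0.4856, -0.2049, 0.1606]
tcp_rot: [0.997, -0.073, 0.0, 0.0]
contact_force: [0.3, -0.7, 0.3]
finger_gap: 0.476
gripper_force: 0.0
```

```bash
python3 - <<'E'
from h import *
s=bot.read_state();print(s['t'],s['tool_pos'],s['contact_force'])
im,d=bot.get_image('wrist');cv2.imwrite('pics/w9.png',im[:,:,::-1])
cal=bot.calibration('wrist')
T={'gouge_fishtail':(.473,-.2925),'chisel_broad':(.482,-.231),'gouge_narrow':(.491,-.1695),'chisel_skew':(.5008,-.108)}
for n,t in T.items():
    for o in bot.outline_of('wrist',n)[:1]:
        ys,xs=np.nonzero(o['pixels']);c,a,L=axisfit(proj('wrist',np.c_[xs,ys],.025,cal));print(n,round(o['score'],2),c.round(4),round(a,3),round(L,3),(c-t).round(4))
E
```

```text
38.55 [ 0.4855982  -0.20494007  0.16056354] [ 0.27756402 -0.73477041  0.25451055]
gouge_fishtail 0.7 [ 0.4729 -0.2936] -0.141 0.136 [-0.0001 -0.0011]
chisel_broad 0.79 [ 0.4832 -0.2326] -0.147 0.136 [ 0.0012 -0.0016]
gouge_narrow 0.65 [ 0.4896 -0.1713] -0.168 0.137 [-0.0014 -0.0018]
chisel_skew 0.88 [ 0.5008 -0.1087] -0.141 0.135 [ 0.     -0.0007]
```

View pics/w9.png

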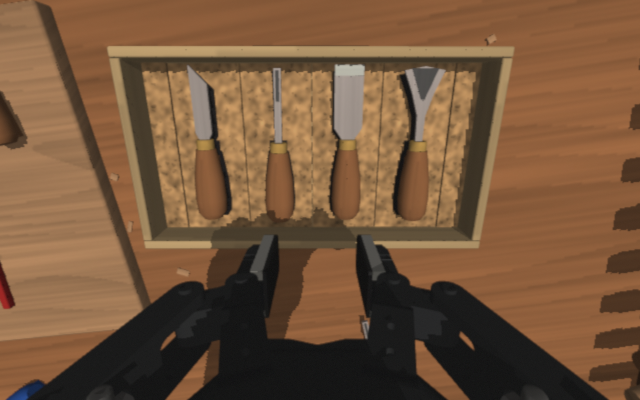

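All four tools lie flat on their outlines: skew (210,150), narrow (279,150), broad (347,150) and fishtail (417,150). They measure within about 3 mm of their targets, and the gripper is clear, so I'm handing in.

```bash
python3 -c "
from station import bot
print(bot.close_job())"
```

```text
the job is handed in; nothing more can be done
None
```

All four carving tools are back in the tray, each lying within about 3 mm of its own outline by the wrist camera. The awl and file were never touched, and the job was handed in at about 39 s.

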